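# Balance a find on the photo turntable and turn it once round

## Task

Take the brown concretion out of the finds tray and balance it, the way up it lies, on the middle of the grey dome of the photo turntable. Once it stands there free, turn the disc counter-clockwise (seen from above) by its blue knobs: bring the red line to the pointer and go on from there one full turn, until the red line stands under the pointer for the second time, with the concretion still balanced on the dome. The bridge that carries the pointer blocks the hand, so let go before it and take another knob; leave the two vials and the petri dish alone.

Things in the scene. Friction and masses are not known exactly. Their poses are not given: they have to be found in the camera images.
- turntable: Photo turntable, fixed: grey round stand 200 mm across with a turning white disc (210 mm across, top face 35 mm above the worktop). Origin: on the disc's axis at worktop height, z up; its +x points from the axis to the bridge.
- bridge (a point): Middle of the top of the bridge, a dark steel bracket 22 mm wide: column (12 x 26 mm) 134 mm from the axis, arm from there inward over the disc to 50 mm from the axis, underside 85 mm and top 92 mm above the worktop; its inner end drops to the pointer. Knobs pass under the arm, a hand does not. This point is 95 mm from the axis.
- pointer (a point): Tip of the red pointer, fixed, 53 mm from the axis and 3 mm above the disc.
- disc (a joint): Angle of the white disc about its vertical axis, rad, growing counter-clockwise seen from above. 0: the red line stands under the pointer; it starts negative (line short of the pointer); 6.283: one full turn after that. It turns stiffly enough to stay where it is left.
- index_line (a point): Point on the red line of the disc (a radial stripe 5 mm wide, 42 to 102 mm from the axis), 53 mm from the axis on the disc's top face; turns with the disc.
- dome_top (a point): Top of the grey rubber dome in the middle of the disc: a spherical cap of 45 mm radius of curvature, 64 mm across and 13 mm high; its top is 48 mm above the worktop. Turns with the disc.
- knob_a (a point): Centre of the top of a blue upright round knob on the disc (it spins freely on its own pin, so a hand holding it need not twist), 20 mm diameter, 36 mm high, top 71 mm above the worktop, 85 mm from the axis, 60 degrees counter-clockwise of the red line. A flat steel collar 26 mm across and 3 mm high is round its foot.
- knob_b (a point): The same for the knob straight across from the red line, 180 degrees from it.
- knob_c (a point): The same for the knob 60 degrees clockwise of the red line.
- finds_tray: White steel tray, fixed, 126 (its x) x 256 (its y) x 19 mm high, floor about 2 mm above the worktop. Origin: centre of its underside.
- concretion: Brown lump of iron concretion, loose, 38 (its x) x 41 (its y) x 23 mm high, about 90 g, flat top and underside, lying in the tray. Origin: centre of its underside; z up.
- vial_red: Bystander: glass vial with a red cap, upright, 29 mm diameter, 72 mm high; origin: centre of its underside.
- vial_pale: Bystander: glass vial with a pale cap, upright, 24 mm diameter, 58 mm high; origin: centre of its underside.
- petri_dish: Bystander: clear petri dish with fragments, 66 mm diameter, 13 mm high; origin: centre of its underside.
Not all that is in view belongs to the job. Several things look just like the concretion: the one meant starts farthest from the robot's base.

How it is judged:
By the outcome, as a careful person would: the job done as asked, in the order asked, and still so for the second after the job is handed in, with the robot touching nothing.
It also fails if it takes over 72 s, if anything falls off the work surface, if the arm or the gripper's body presses on something with over 40 N, if the wrist force passes 120 N, or if a joint passes its speed limit or range.

## Robot

A 6-joint arm with a two-finger parallel gripper is mounted at the origin on a cart in front of the work surface, level with it; the furniture and walls round the work are solid. World frame = base frame: x ahead of the robot, y to its left, z up, the work surface at z = 0. Lengths are in m, angles in degrees, forces in N, time in s.
With the tool pointing down it reaches from about 0.325 to 0.85 m from the base axis. Payload 15.5 kg.
Tool frame: the origin (TCP) lies midway between the tips of the shut fingers; the grasp point (between the pads) lies 19 mm behind it; z points along the fingers, y is the line along which they close (so a half turn about z gives the same grasp; the last joint's range is limited). The gripper opens to 91 mm and grips with 3 to 60 N. Pads are 32 mm wide; open, the fingers measure 118 mm over their backs; the gripper's body (76 mm by 178 mm) begins 60 mm behind the grasp point.
Start: joints at [-73.138, 28.281, 77.091, -0, 74.628, -5.472], TCP at [0.238, -0.578, 0.214] pointing down, gripper open.
Joint ranges: [-166.48, 166.48], [-47.26, 123.95], [12.59, 153.08], [-70.14, 250.14], [6.76, 159.57], [-176.63, 176.63]. Speed limits (degrees/s): [108.29, 108.29, 147.25, 172.46, 172.46, 172.46].

## Interface

Orientations are given as a 3x3 rotation matrix whose columns are the frame's x, y, z axes.
In Python, from bench import ctrl gives the robot as it stands. The module is installed in compiled form; this text tells all that it offers. Calls block until the motion is done:
- ctrl.goto(position, orientation): joint-space move of the TCP to a pose.
- ctrl.move_l(position, vel=0.15, ori=None, contact_N=None): straight line of the TCP; ori=None keeps the orientation; vel is the mean speed in m/s. With contact_N (N) it stops when the force on the tool has changed by that much, and returns True; else False.
- ctrl.movej(angles): joint-space move.
- ctrl.command_gripper(opening): opening from 0.0 (shut) to 1.0 (fully open); the grip force is fixed at half the most; returns when the fingers have stopped.
- ctrl.sleep(seconds).
- ctrl.ik(position, orientation): joint angles nearest the present ones, or None.
- ctrl.read_camera(name): name is "scene" or "top"; returns the picture (420x560x3 uint8, blue, green, red); there is no depth.
- ctrl.camera_params(name): a dict with "fx", "fy", "cx", "cy" (pixels), "D" ([k1, k2, p1, p2, k3] as OpenCV has them; the pictures are not rectified), "pose" (4x4, takes a point from camera to world coordinates). Camera axes: x right, y up, looking along -z (the intrinsics and any distortion apply to the point x, -y, -z); pixel columns grow to the right and rows downward; lengths in m; the calibration is good to about 2 mm. A picture is of the moment at which its call begins. camera_params takes no time and is no camera call.
A pose or a line that the arm cannot do raises ctrl.MotionError and nothing moves.
- ctrl.sign_off(): hands the job in; it is judged then, once.
Readings, each from a call of its own:
- ctrl.current_t(): time.
- ctrl.current_q(): joint angles.
- ctrl.current_dq(): joint speeds.
- ctrl.current_effort(): joint torques, N m.
- ctrl.current_tool_pos(): TCP position.
- ctrl.current_eef_rot(): TCP orientation.
- ctrl.current_contact_force(): force on the tool from outside, world axes, zero at the start.
- ctrl.current_wrist_torque(): the same for the moment, N m.
- ctrl.current_grip_width(): opening from 0.0 (shut) to 1.0 (fully open).
- ctrl.current_grasp_force(): force on a finger pad.
Only numpy, scipy, OpenCV 4.12 (cv2) and the standard library are available. Lean on these libraries where they do the work, as an engineer would, in place of code of your own. Each camera call takes 0.05 s, during which the arm holds its last target. There are 200 camera calls.

## Working session

There is one attempt and no reset: what is moved stays moved. The work goes in short steps, each a Python script; the robot and the scene stay as the last script left them, time stands still between calls to the robot, and variables do not carry over. Pictures are saved under pics/ and viewed, at most 10 in all, crops included, and the job is handed in when it is done.

```bash
mkdir -p pics; python3 - <<'E'
from bench import ctrl
import cv2,numpy as np
for n in("scene","top"):
    im=ctrl.read_camera(n); cv2.imwrite(f"pics/{n}0.png",im)
    p=ctrl.camera_params(n); print(n,{k:np.round(v,4).tolist() for k,v in p.items()})
a=cv2.imread("pics/scene0.png");b=cv2.imread("pics/top0.png")
print(ctrl.current_t())
E
```

```text
scene {'fx': 441.6271, 'fy': 441.6271, 'cx': 276.7051, 'cy': 204.5848, 'D': [-0.0068, 0.0, 0.0, 0.0, 0.0], 'pose': [[-0.966, 0.0948, -0.2405, 0.2317], [-0.258, -0.4112, 0.8743, 0.7376], [-0.016, 0.9066, 0.4217, 0.5068], [0.0, 0.0, 0.0, 1.0]]}
top {'fx': 438.7303, 'fy': 438.7303, 'cx': 286.958, 'cy': 207.2968, 'D': [-0.0914, 0.0, 0.0, 0.0, 0.0], 'pose': [[-0.0177, 0.9887, -0.1489, 0.3147], [-0.9998, -0.0194, -0.0102, -0.1321], [-0.013, 0.1486, 0.9888, 1.065], [0.0, 0.0, 0.0, 1.0]]}
0.1
```

View pics/top0.png

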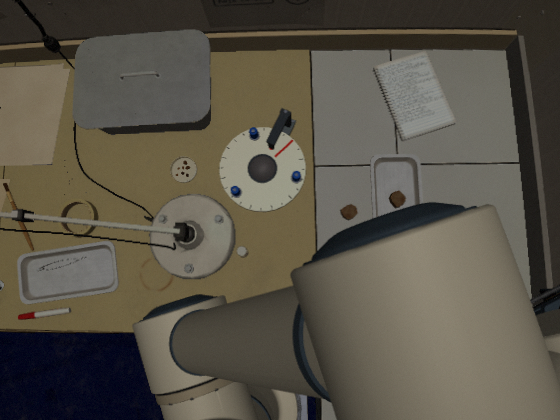

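View pics/scene0.png

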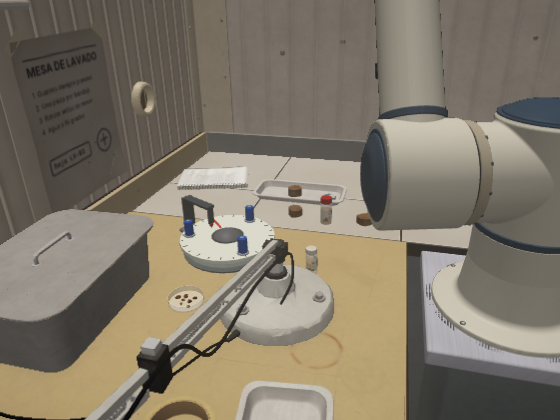

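The top view shows the turntable centred near (262,168), with the red line running toward (285,148) and knobs at (254,133), (296,176) and (236,191). The tray concretion is at (397,198), with a decoy at (349,212). The lamp base is at (193,235). The scene view shows the red vial at (326,210), the pale vial at (311,258) and the petri dish at (185,298). I'll enlarge crops of these.

```bash
cat > h.py <<'E'
from bench import ctrl
import cv2,numpy as np
def ray(cam,uv,z):
    p=ctrl.camera_params(cam);K=np.array([[p['fx'],0,p['cx']],[0,p['fy'],p['cy']],[0,0,1.]])
    n=cv2.undistortPoints(np.array([[uv]],float),K,np.array(p['D']))[0,0]
    T=np.array(p['pose']);d=T[:3,:3]@[n[0],-n[1],-1];o=T[:3,3]
    return o+d*(z-o[2])/d[2]
def proj(cam,P):
    p=ctrl.camera_params(cam);K=np.array([[p['fx'],0,p['cx']],[0,p['fy'],p['cy']],[0,0,1.]])
    T=np.array(p['pose']);c=(np.atleast_2d(P)-T[:3,3])@T[:3,:3]
    c=c*[1,-1,-1]
    return cv2.projectPoints(c.reshape(-1,1,3),np.zeros(3),np.zeros(3),K,np.array(p['D']))[0][:,0]
def down(a):  # tool down, closing (y) axis at angle a deg in the world xy plane
    a=np.radians(a);y=np.array([np.cos(a),np.sin(a),0]);z=np.array([0,0,-1.])
    return np.c_[np.cross(y,z),y,z]
E
python3 - <<'E'
import cv2,numpy as np
a=cv2.imread("pics/top0.png")
c1=cv2.resize(a[100:220,210:315],None,fx=5,fy=5,interpolation=cv2.INTER_CUBIC)[:600]
cv2.imwrite("pics/c1.png",c1)
c2=cv2.resize(a[145:225,330:430],None,fx=6,fy=6,interpolation=cv2.INTER_CUBIC)
cv2.imwrite("pics/c2.png",c2)
E
```

```text
(no output)
```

View pics/c1.png

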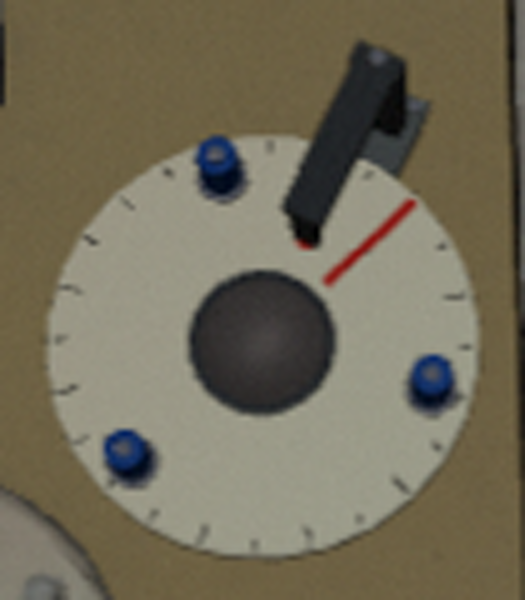

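View pics/c2.png

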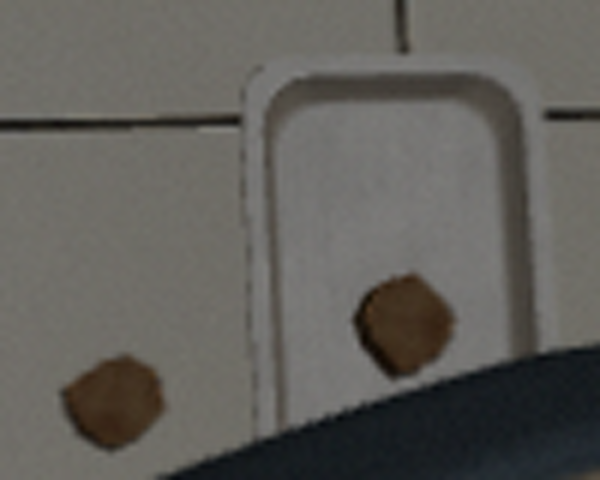

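```bash
python3 - <<'E'
from h import *
from scipy.optimize import least_squares
f=lambda x,y,s,ox,oy:np.array([(x+.5)/s-.5+ox,(y+.5)/s-.5+oy])
t=lambda x,y:f(x,y,5,210,100)
obs=np.array([t(218,150),t(128,447),t(434,370),t(328,282),t(412,204)])
def model(p):
    x,y,a=p; P=[]
    for r,da,z in((.085,60,.071),(.085,180,.071),(.085,-60,.071),(.042,0,.035),(.102,0,.035)):
        th=a+np.radians(da);P.append([x+r*np.cos(th),y+r*np.sin(th),z])
    return np.array(P)
r=least_squares(lambda p:(proj("top",model(p))-obs).ravel(),[.45,-.1,-.7])
print(r.x,np.degrees(r.x[2]),r.fun.round(2)); c=r.x[:2]
print("disc edge L/R/T/B",[ray("top",t(*q),.035)[:2].round(4) for q in((47,346),(478,346),(262,135),(262,558))])
for q in((376,55),(303,214)):
    d=ray("top",t(*q),.092)[:2]-c;print("bridge",np.hypot(*d),np.degrees(np.arctan2(d[1],d[0])))
d=ray("top",t(304,244),.038)[:2]-c;print("ptr",np.hypot(*d),np.degrees(np.arctan2(d[1],d[0])))
g=lambda x,y:f(x,y,6,330,145)
P=ray("top",g(408,323),.025);print("conc",P)
for q in((455,322),(362,322),(412,273),(404,372)):print(ray("top",g(*q),.025))
print("decoy",ray("top",g(115,400),.023)); print("tray TL,TR",ray("top",g(245,65),.019),ray("top",g(545,60),.019))
print("scene conc",ray("scene",(294.5,187.5),.025),"vialred cap",ray("scene",(326,197.5),.072),"decoy",ray("scene",(295,208.5),.023),"pale cap",ray("scene",(311.5,248.5),.058), "pale top", ray("top",(242,251.5),.058))
print("disc in scene model", proj("scene",model(r.x)).round(1))
print("lamp base top",ray("top",(193,235),.03), ray("top",(183,232),.1),ray("top",(235,235),.02))
E
```

```text
[ 0.56724145 -0.0640487  -0.82135894] -47.060400846045006 [-0.14  0.64 -0.49  0.06  0.06  0.25 -0.2   0.01  0.81 -1.02]
disc edge L/R/T/B [array([0.5671, 0.0411]), array([ 0.5626, -0.1671]), array([ 0.671 , -0.0639]), array([ 0.4615, -0.0621])]
bridge 0.13457982601831722 -25.08638080771867
bridge 0.050713639068707586 -25.947518927985456
ptr 0.05111114899041753 -22.988052654961923
conc [ 0.4876709 -0.3884757  0.025    ]
[ 0.48771823 -0.40756688  0.025     ]
[ 0.48843102 -0.36987492  0.025     ]
[ 0.5080639  -0.39125943  0.025     ]
[ 0.46780573 -0.38574914  0.025     ]
decoy [ 0.45906387 -0.26942476  0.023     ]
tray TL,TR [ 0.59717321 -0.32892786  0.019     ] [ 0.5973613  -0.45335417  0.019     ]
scene conc [ 0.48705294 -0.38280614  0.025     ] vialred cap [ 0.37437744 -0.22957232  0.072     ] decoy [ 0.45612228 -0.25304985  0.023     ] pale cap [ 0.36723963 -0.0090528   0.058     ] pale top [ 0.3657946  -0.01683352  0.058     ]
disc in scene model [[187.7 219.9]
 [242.  236.4]
 [248.7 205.7]
 [220.4 226.8]
 [211.2 216.6]]
lamp base top [0.40820896 0.10337026 0.03      ] [0.40893996 0.11002951 0.1       ] [0.40740267 0.00417396 0.02      ]
```

```bash
python3 - <<'E'
import cv2
a=cv2.imread("pics/scene0.png")
cv2.imwrite("pics/c3.png",cv2.resize(a[165:345,160:390],None,fx=3.4,fy=3.3,interpolation=cv2.INTER_CUBIC))
E
```

```text
(no output)
```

View pics/c3.png

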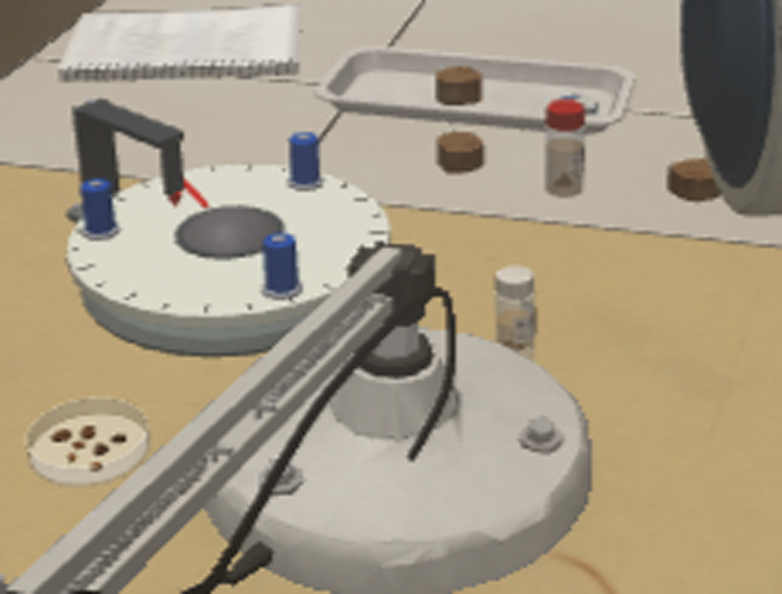

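The scene crop confirms the turntable fit: knobs at (188,221), (243,237) and (249,206.5) full-image, within 1 px of the prediction. The tray concretion is the far one, and the lamp and pale vial are clear of the disc. Next I'll check IK and the wrist range for the planned strokes.

```bash
python3 - <<'E'
from h import *
print(ctrl.current_eef_rot().round(3) if hasattr(ctrl.current_eef_rot(),'round') else ctrl.current_eef_rot())
for z in(.1,.15,.2,.25,.3): print(z,"lamp head top/scene",ray("top",(185,232),z)[:2].round(3),ray("scene",(279,243),z)[:2].round(3))
c=np.array([.5672,-.064]);R=.085
def q(p,a):
    s=ctrl.ik(list(p),down(a)); return None if s is None else np.round(s,0).tolist()
for off in(0,180):
    print("pick",off,q((.488,-.3885,.006),0+off),"place",q((*c,.052),65+off))
    for w in range(10,281,30):
        p=(c[0]+R*np.cos(np.radians(w)),c[1]+R*np.sin(np.radians(w)),.044)
        print(w,off,[q(p,w+90+off)])
E
```

```text
[[ 0.925  0.38  -0.   ]
 [ 0.38  -0.925  0.001]
 [ 0.    -0.001 -1.   ]]
0.1 lamp head top/scene [0.409 0.106] [0.416 0.055]
0.15 lamp head top/scene [0.404 0.093] [0.394 0.139]
0.2 lamp head top/scene [0.399 0.081] [0.371 0.223]
0.25 lamp head top/scene [0.394 0.069] [0.348 0.307]
0.3 lamp head top/scene [0.389 0.056] [0.326 0.391]
pick 0 [-44.0, 42.0, 88.0, -0.0, 50.0, -44.0] place [-12.0, 36.0, 94.0, -0.0, 50.0, -77.0]
10 0 [[-10.0, 41.0, 82.0, -0.0, 57.0, -110.0]]
40 0 [[-6.0, 40.0, 85.0, -0.0, 55.0, -136.0]]
70 0 [[-4.0, 38.0, 91.0, -0.0, 52.0, -164.0]]
100 0 [[-4.0, 35.0, 97.0, -0.0, 48.0, 166.0]]
130 0 [[-7.0, 33.0, 103.0, -0.0, 44.0, 133.0]]
160 0 [[-11.0, 32.0, 106.0, -0.0, 42.0, 99.0]]
190 0 [[-16.0, 32.0, 106.0, -0.0, 42.0, 64.0]]
220 0 [[-20.0, 33.0, 102.0, -0.0, 44.0, 30.0]]
250 0 [[-21.0, 36.0, 96.0, -0.0, 48.0, -1.0]]
280 0 [[-20.0, 38.0, 90.0, -0.0, 52.0, -30.0]]
pick 180 [-44.0, 42.0, 88.0, -0.0, 50.0, 136.0] place [-12.0, 36.0, 94.0, -0.0, 50.0, 103.0]
10 180 [[-10.0, 41.0, 82.0, -0.0, 57.0, 70.0]]
40 180 [[-6.0, 40.0, 85.0, -0.0, 55.0, 44.0]]
70 180 [[-4.0, 38.0, 91.0, -0.0, 52.0, 16.0]]
100 180 [[-4.0, 35.0, 97.0, -0.0, 48.0, -14.0]]
130 180 [[-7.0, 33.0, 103.0, -0.0, 44.0, -47.0]]
160 180 [[-11.0, 32.0, 106.0, -0.0, 42.0, -81.0]]
190 180 [[-16.0, 32.0, 106.0, -0.0, 42.0, -116.0]]
220 180 [[-20.0, 33.0, 102.0, -0.0, 44.0, -150.0]]
250 180 [None]
280 180 [[-20.0, 38.0, 90.0, -0.0, 52.0, 150.0]]
```

```bash
python3 - <<'E'
from h import *
T=ctrl.current_t
P=(.488,-.3886)
ctrl.goto([*P,.11],down(0)); print(T())
ctrl.command_gripper(.75)
print("c",ctrl.move_l([*P,.0065],vel=.12,contact_N=12),ctrl.current_tool_pos())
ctrl.command_gripper(0.2); print(T(),"w",ctrl.current_grip_width()*91,ctrl.current_grasp_force())
ctrl.move_l([*P,.15],vel=.2); print(T(),"w",ctrl.current_grip_width()*91,ctrl.current_contact_force())
cv2.imwrite("pics/held.png",ctrl.read_camera("scene"))
C=(.5672,-.064)
ctrl.goto([*C,.13],down(65)); print(T(),ctrl.current_q(),ctrl.current_grip_width()*91)
im=ctrl.read_camera("scene")
cv2.imwrite("pics/over.png",cv2.resize(im[60:300,120:400],None,fx=2.5,fy=2.5,interpolation=cv2.INTER_CUBIC))
E
```

```text
1.35
c False [ 0.48836482 -0.38892397  0.00716315]
3.475 w 38.95048200742771 30.00461781746708
4.3417 w 38.77508310881231 [ 0.73491232 -0.37012906 -1.71694523]
5.6583 [-1.25185374e+01  2.94396603e+01  9.04412118e+01 -1.61710922e-02
  6.01116819e+01 -7.73903137e+01] 39.01478611868217
```

View pics/over.png

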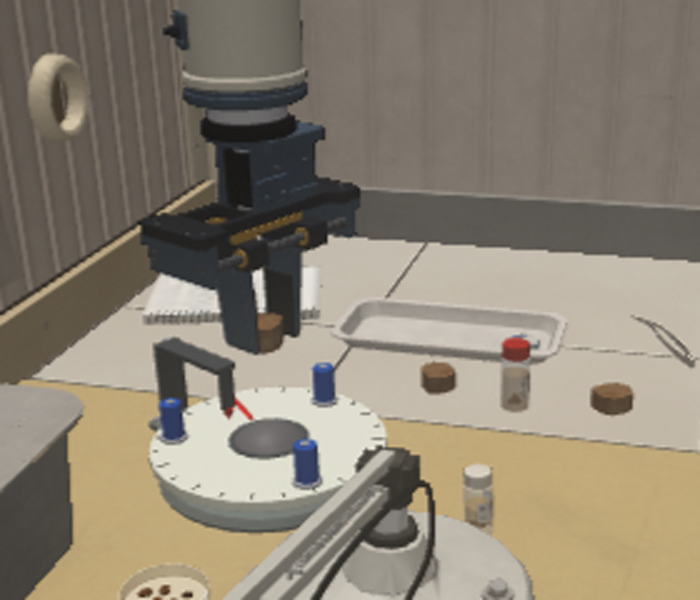

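The tray is empty and the concretion is held level between the pads at (267,330) in the crop. I'll lower it onto the dome.

```bash
python3 - <<'E'
from h import *
T=ctrl.current_t
C=(.5672,-.064)
ctrl.move_l([*C,.062],vel=.08); ctrl.sleep(.3)
print("contact",ctrl.move_l([*C,.048],vel=.015,contact_N=2.5),ctrl.current_tool_pos(),ctrl.current_contact_force())
ctrl.sleep(.3)
ctrl.command_gripper(.6); ctrl.sleep(.5)
ctrl.move_l([*C,.15],vel=.1); print(T())
w=np.radians(13); 
ctrl.goto([C[0]+.085*np.cos(w),C[1]+.085*np.sin(w),.15],down(13+90+180)); ctrl.command_gripper(.35)
print(T(),ctrl.current_q()[5])
a=ctrl.read_camera("scene");b=ctrl.read_camera("top")
f=lambda m,s:cv2.resize(m,None,fx=s,fy=s,interpolation=cv2.INTER_CUBIC)
A=f(a[170:270,160:290],3);B=f(b[110:210,210:310],4);cv2.imwrite("pics/tb.png",b)
o=np.zeros((400,790,3),np.uint8);o[:300,:390]=A;o[:,390:]=B;cv2.imwrite("pics/placed.png",o)
E
```

```text
contact True [ 0.56720532 -0.06400548  0.0521505 ] [-0.63503542 -0.16437823  7.83519184]
10.05
12.85 67.79875977661612
```

View pics/placed.png

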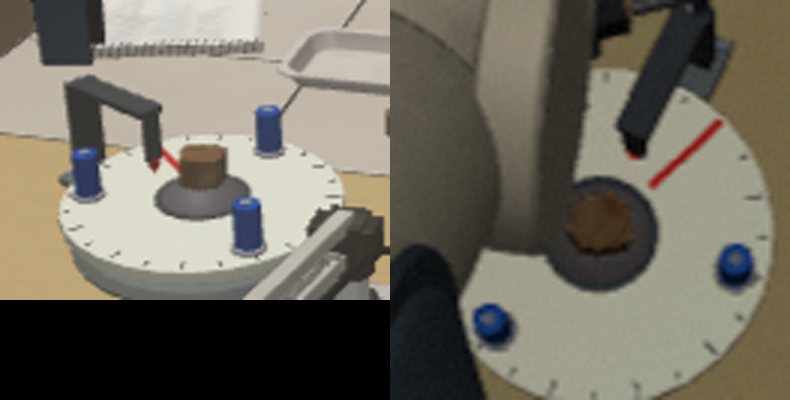

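The concretion stands level on the dome: centre (203,165) in the left crop and (600,222) in the right. The disc has not moved. Now the first stroke, with knob A.

```bash
cat >> h.py <<'E'
C=np.array([.5672,-.064]); R=.085
def pos(w,z,r=R): w=np.radians(w); return [C[0]+r*np.cos(w),C[1]+r*np.sin(w),z]
def stroke(w0,w1,off,step=9,vel=.055):
    F=0
    for w in np.linspace(w0,w1,int(np.ceil((w1-w0)/step))+1)[1:]:
        ctrl.move_l(pos(w,.044),vel=vel,ori=down(w+90+off))
        f=np.linalg.norm(ctrl.current_contact_force()); F=max(F,f)
        if f>45: print("STOP",w,ctrl.current_contact_force()); return False
    print("maxF",F,"t",ctrl.current_t(),"w",ctrl.current_grip_width()*91); return True
E
python3 - <<'E'
from h import *
T=ctrl.current_t
print("c",ctrl.move_l(pos(13,.044),vel=.1,contact_N=8),ctrl.current_tool_pos())
ctrl.command_gripper(0.1); print(T(),"w",ctrl.current_grip_width()*91,ctrl.current_contact_force(),ctrl.current_q()[5])
if abs(ctrl.current_grip_width()*91-20)<3:
    stroke(13,25,180,step=6,vel=.03)
    ok=stroke(25,222,180)
    print(ok,ctrl.current_q()[5],ctrl.current_contact_force())
    a=ctrl.read_camera("scene")
    cv2.imwrite("pics/s1.png",cv2.resize(a[130:290,140:340],None,fx=3,fy=3,interpolation=cv2.INTER_CUBIC))
E
```

```text
c False [ 0.65044604 -0.04495376  0.04465995]
14.5083 w 19.024959720336184 [-0.50137181  0.48896632  5.94139537] 67.80197477923329
maxF 6.792992643032444 t 15.4083 w 19.33958681612732
maxF 16.228921999879095 t 24.025 w 19.562698256207806
True -152.09877262091354 [12.76804088  9.99928635  0.60771197]
```

View pics/s1.png

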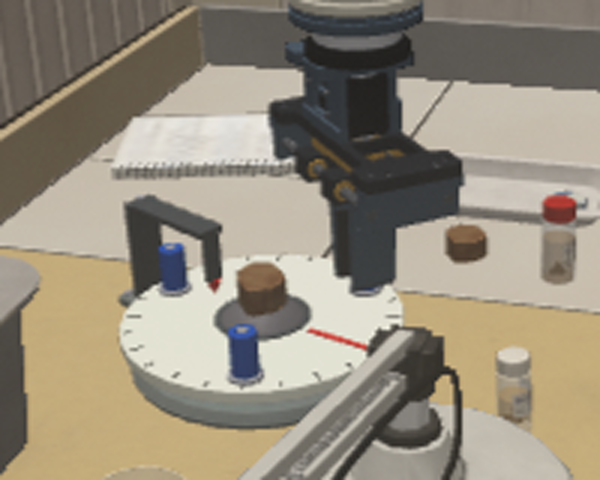

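The first stroke worked: the concretion is still upright at (261,287) and the red line points at the camera's lower right. Knob C should now be at world 102°, so it takes the second stroke.

```bash
python3 - <<'E'
from h import *
T=ctrl.current_t
ctrl.command_gripper(.4)
ctrl.move_l(pos(222,.15),vel=.12)
ctrl.goto(pos(102,.15),down(192)); print(T(),ctrl.current_q()[5])
print("c",ctrl.move_l(pos(102,.044),vel=.1,contact_N=8),ctrl.current_tool_pos())
ctrl.command_gripper(0.1); print(T(),"w",ctrl.current_grip_width()*91,ctrl.current_contact_force())
if abs(ctrl.current_grip_width()*91-20)<3:
    ok=stroke(102,273,0)
    print(ok,ctrl.current_q()[5],ctrl.current_contact_force())
    a=ctrl.read_camera("scene");b=ctrl.read_camera("top")
    f=lambda m,s:cv2.resize(m,None,fx=s,fy=s,interpolation=cv2.INTER_CUBIC)
    A=f(a[180:260,170:270],4);B=f(b[110:210,210:310],4)
    o=np.zeros((400,800,3),np.uint8);o[:320,:400]=A;o[:,400:]=B;cv2.imwrite("pics/s2.png",o)
E
```

```text
30.3083 163.75979168844808
c False [0.54990653 0.0191247  0.04452344]
31.925 w 19.116352564106453 [-0.61220643 -0.65336656  5.41244258]
maxF 13.58873322148897 t 39.3667 w 19.00894676165609
True -23.17614210549915 [ 1.15269581  5.86704249 10.93235024]
```

View pics/s2.png

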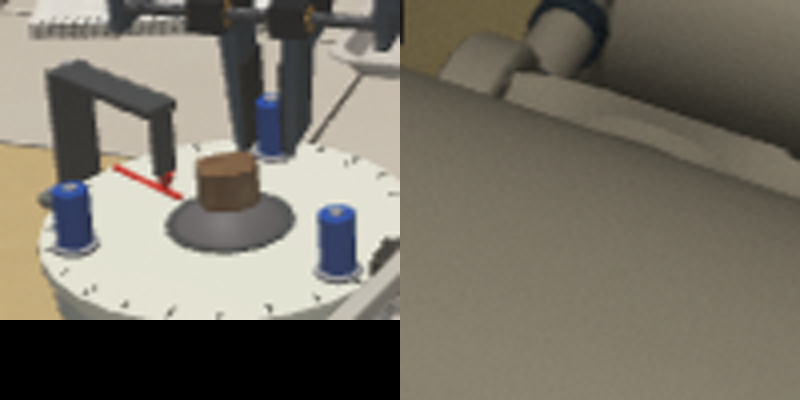

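The line is almost under the pointer: it runs (115,167)–(182,198) and the tip is at (165,189), with the concretion standing. I'll measure the bridge bearing and the line bearing more finely from the pictures.

```bash
python3 - <<'E'
from h import *
g=cv2.cvtColor(cv2.imread("pics/top0.png"),cv2.COLOR_BGR2GRAY).astype(float)
pts=[]
for v in range(116,140):
    c0=210+((376+(303-376)*((v-100)*5-55)/159))/5
    u=np.arange(int(c0)-14,int(c0)+1);row=g[v,u]
    th=(np.median(row[:5])+row[-3:].min())/2
    i=np.where(row<th)[0]
    if len(i)and i[0]>0:
        k=i[0];pts.append(ray("top",(u[k-1]+(row[k-1]-th)/(row[k-1]-row[k]),v),.092)[:2])
pts=np.array(pts)
vx,vy,x0,y0=cv2.fitLine(pts.astype(np.float32),cv2.DIST_HUBER,0,.01,.01).ravel()
d=pts-C;print("edge dir",np.degrees(np.arctan2(vy,vx)))
al=np.degrees(np.arctan2(d[:,1],d[:,0]))-np.degrees(np.arcsin(.011/np.hypot(*d.T)));print("bridge angles",al.round(1),np.median(al))
# scene: red pixels
im=ctrl.read_camera("scene").astype(int);b,gr,r=im[...,0],im[...,1],im[...,2]
m=(r-np.maximum(b,gr))>50;m[:, :190]=0;m[:215]=0;m[235:]=0;m[:,222:]=0
for v,u in np.argwhere(m):
    p=ray("scene",(u,v),.035)[:2]-C
    print((u,v),im[v,u].tolist(),round(1e3*np.hypot(*p)),round(np.degrees(np.arctan2(p[1],p[0])),1))
for ph in(-27,-25,-23):print(ph,"tip",proj("scene",[pos(ph,.038,.053)]).round(1),"line pt",proj("scene",[pos(ph,.035,.053)]).round(1))
E
```

```text
edge dir -25.682947
bridge angles [-25.9 -25.9 -25.9 -25.9 -25.6 -25.8 -25.6 -25.7 -25.5 -25.6 -25.5 -24.8
 -25.4 -25.7 -25.5 -25.6 -25.5 -25.5 -26.3 -25.8 -26.3 -25.8 -26.3 -25.7] -25.68484140052086
(np.int64(198), np.int64(221)) [103, 131, 199] 102 -26.8
(np.int64(199), np.int64(221)) [80, 98, 206] 100 -27.6
(np.int64(199), np.int64(222)) [66, 75, 187] 96 -25.7
(np.int64(200), np.int64(222)) [59, 67, 201] 94 -26.6
(np.int64(201), np.int64(222)) [89, 99, 210] 93 -27.5
(np.int64(201), np.int64(223)) [66, 75, 188] 89 -25.4
(np.int64(202), np.int64(223)) [59, 67, 201] 87 -26.4
(np.int64(203), np.int64(223)) [88, 99, 210] 85 -27.4
(np.int64(211), np.int64(223)) [51, 55, 109] 72 -37.3
(np.int64(212), np.int64(223)) [48, 54, 165] 70 -38.8
(np.int64(213), np.int64(223)) [145, 158, 209] 69 -40.3
(np.int64(203), np.int64(224)) [100, 111, 212] 81 -25.1
(np.int64(204), np.int64(224)) [67, 75, 207] 79 -26.2
(np.int64(205), np.int64(224)) [71, 80, 205] 77 -27.3
(np.int64(206), np.int64(224)) [119, 132, 215] 76 -28.4
(np.int64(210), np.int64(224)) [51, 57, 108] 69 -33.6
(np.int64(211), np.int64(2
[... 830 characters left out ...]
3] 59 -23.8
(np.int64(210), np.int64(227)) [53, 60, 199] 57 -25.2
(np.int64(211), np.int64(227)) [45, 51, 166] 55 -26.7
(np.int64(212), np.int64(227)) [79, 89, 200] 53 -28.2
(np.int64(211), np.int64(228)) [96, 105, 173] 51 -23.1
(np.int64(212), np.int64(228)) [54, 61, 181] 50 -24.6
(np.int64(213), np.int64(228)) [60, 68, 201] 48 -26.3
(np.int64(214), np.int64(228)) [90, 100, 211] 46 -28.1
(np.int64(213), np.int64(229)) [95, 105, 176] 44 -22.1
(np.int64(214), np.int64(229)) [53, 60, 165] 42 -23.9
(np.int64(215), np.int64(229)) [106, 117, 174] 41 -25.9
-27 tip [[211.6 226.1]] line pt [[211.7 227.2]]
-25 tip [[211.  226.4]] line pt [[211.1 227.5]]
-23 tip [[210.4 226.7]] line pt [[210.5 227.8]]
```

```bash
python3 - <<'E'
from h import *
ctrl.move_l(pos(274.3,.044),vel=.01,ori=down(364.3)); ctrl.sleep(.3)
print(ctrl.current_contact_force(),ctrl.current_tool_pos(),pos(274.3,.044))
ctrl.command_gripper(.4); ctrl.sleep(.2)
ctrl.move_l(pos(274.3,.15),vel=.12)
ctrl.goto([.3,-.5,.2],down(0)); ctrl.sleep(.3); print(ctrl.current_t())
a=ctrl.read_camera("scene");b=ctrl.read_camera("top")
f=lambda m,s:cv2.resize(m,None,fx=s,fy=s,interpolation=cv2.INTER_CUBIC)
A=f(a[180:260,170:270],4);B=f(b[110:210,210:310],4)
o=np.zeros((400,800,3),np.uint8);o[:320,:400]=A;o[:,400:]=B;cv2.imwrite("pics/s3.png",o)
im=a.astype(int);m=(im[...,2]-im[...,:2].max(-1))
for v in (221,222,223,224):
    u=np.arange(195,208);w=np.clip(m[v,u]-10,0,None);p=ray("scene",((u*w).sum()/w.sum(),v),.035)[:2]-C
    print(round(np.degrees(np.arctan2(p[1],p[0])),2),end=" ")
E
```

```text
[-0.23924143  5.52861122 10.60288238] [ 0.57372094 -0.14767133  0.04425272] [np.float64(0.5735731917802379), np.float64(-0.14876073634963483), 0.044]
43.8083
-26.55 -25.58 -25.25 -25.33
```

View pics/s3.png

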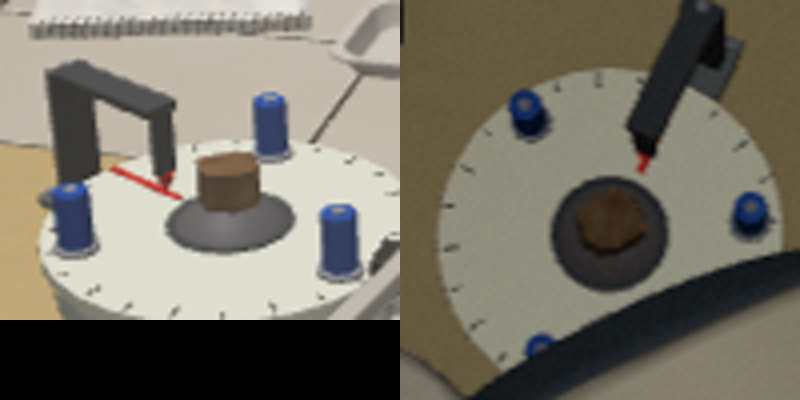

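The red line now emerges straight under the pointer: about (643,163) in the top crop, bearing −25.6° against the bridge's −25.7°. The concretion stands level on the dome, the hand is clear, and the clock is at 44 s, so I'm handing in.

```bash
python3 -c "
from bench import ctrl
print(ctrl.current_contact_force(),ctrl.sign_off())"
```

```text
the job is handed in; nothing more can be done
[-0.37443412  0.30676608  0.40519221] None
```

The job is handed in at about 44 s: the concretion is balanced on the dome, and the disc went one full turn past the pointer, with the red line back under it to within about 1° by the camera.

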